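# Show the trainee which glass piece goes where

## Robot

A 6-joint arm with a two-finger parallel gripper is mounted at the origin on the work surface. World frame = base frame: x ahead of the robot, y to its left, z up, the work surface at z = 0. Lengths are in m, angles in rad, forces in N, time in s.
With the tool pointing down it reaches from about 0.15 to 0.775 m from the base axis. Payload 6.1 kg.
Tool frame: the origin (TCP) lies between the finger pads, 19 mm behind the fingertips; this is the grasp point; z points along the fingers, y is the line along which they close (so a half turn about z gives the same grasp; the last joint's range is limited). The gripper opens to 85 mm and grips with 20 to 120 N. Pads are 22 mm wide; open, the fingers measure 114 mm over their backs; the gripper's body (76 mm by 85 mm) begins 54 mm behind the grasp point. The pads swing forward as they close: fully open they stand 13 mm farther back than shut.
Start: joints at [-1.336, 0.126, -0.04, 1.405, 0, 1.571], TCP at [0.122, -0.511, 0.25] pointing down, gripper open.
Joint ranges: [-2.72, 2.72], [-0.95, 1.95], [-1.27, 1.35], [-1.78, 2.02], [-1.46, 1.47], [-3.14, 3.14]. Speed limits (rad/s): [2.39, 2.39, 3.01, 3.14, 3.14, 3.14].

## Interface

Orientations are given as a unit quaternion [x, y, z, w].
In Python, from plant import telemetry, read_camera, job, regions_of, place_of gives the robot as it stands.
- The arm moves only by the tool servo_tool, never from a script. Its arguments are lists of equal length, an entry for each row: "translation": the shift along the tool's x, y, z in units of 40 mm (1.0 is 40 mm), a list of three; "twist": the turn, a rotation vector about the tool's x, y, z in units of 8 degrees (1.0 is 8 degrees), a list of three; "claw": the opening, from -1 (shut) to 1 (fully open). A call has 1 to 10 rows; each row is the pose to reach, as a shift and turn from the pose commanded when the call began, along the tool's axes at that moment; what a row does not reach only later rows make up. A row lasts 1/8 s, in which the tool goes at most 62.5 mm and 10.7 degrees, less where a joint would pass 70% of its speed; a pose out of reach is approached as far as the arm can. A call with a gripper value outside its range is refused whole. The fingers move at their own pace and stop on an object; the grip force is fixed at half the most. Time passes only in rows, so rows that repeat a pose let the fingers close. It gives the time, the measured TCP pose, the force, the opening and the grip force at its end, in the units of the state.
- telemetry.observe(): the state, without advancing time (a new reading comes with each control period).
- read_camera(name): name is "scene" or "top" or "wrist"; returns a dict with "image" (420x560x3 uint8, red, green, blue), "camera_matrix" (3x3 intrinsics, pixels), "world_to_cam" (4x4, takes a point from world to camera coordinates). Camera axes: x right, y down, z forward; pixel columns grow to the right and rows downward; lengths in m; the calibration is good to about 2 mm. A picture is of the moment at which its call begins. There is no depth.
- job.finish_job(): hands the job in; it is judged then, once.
Trained networks look in a picture, given as the dict that the camera call returned (one of the last four; its "shot" number tells which), for a name from the list of things; names that differ only in an ending like _2 or _b are one class to them, and where a whole thing is asked for, a point or a joint stands for the part that bears it (a point fixed in the world has none). Each returns a list of dicts, best first, with "conf" (0 to 1); they miss things now and then, are a little off and sometimes report something else, mostly with a low value. They report only what shows in the picture. A call takes as long as a camera call. They do not tell look-alikes from the thing itself.
- regions_of(picture, query): "region" (420x560 bool, what is visible of it) and "box" ([left, top, width, height] in pixels, round what is visible of it).
- place_of(picture, query): "at" ([row, column] in pixels: a listed point, or the origin of a listed thing).
The state is a dict: "clock": time; "joints": joint angles; "joint_vel": joint speeds; "effort": joint torques, N m; "position": TCP position; "tool_rot": TCP orientation; "contact_force": force on the tool from outside, world axes, zero at the start; "torque": the same for the moment, N m; "finger_gap": finger opening in m; "gripper_force": force on a finger pad.
Only numpy, scipy, OpenCV 4.12 (cv2) and the standard library are available. Lean on these libraries where they do the work, as an engineer would, in place of code of your own. Each camera call takes 0.05 s, during which the arm holds its last target. There are 200 camera calls.

## Task

Show the trainee her job without touching the glass: point at the glass cone on the board, holding the fingertips two or three centimetres above its top for a good two seconds, then point in the same way at the middle of the tray's empty compartment, fingertips just above the rim, again for two seconds. Then press the bench timer's start button fully down to start her turn, and draw back so that it springs up. Touch nothing but the timer, and do not dip down over any of the other glass pieces.

Things in the scene. Friction and masses are not known exactly. Their poses are not given: they have to be found in the camera images.
- cone_tip (a point): top of the glass cone, the only cone: green glass like all the pieces, foot 46 mm in diameter, narrowing to a blunt 10 mm top, 55 mm high, standing upright on the board; this point is the centre of its top, about 63 mm above the bench. Neighbouring pieces stand at least 70 mm away, centre to centre
- cone: the same glass cone, loose, about 90 g; origin at the centre of its foot, z up
- board: fixed pale board, 210 (x) x 250 (y) x 8 mm, with five glass pieces standing on it; origin at the centre of its underside. Board and tray stand on either side of the timer and change sides from run to run
- tray: fixed wooden sorting tray, 170 x 170 mm, 30 mm high, 5 mm walls, two by two compartments about 77 mm square inside, each with a round grey felt pad on its floor; three hold a glass piece, one is empty; origin at the centre of its underside
- free_place (a point): middle of the only empty compartment of the tray, at the height of the tray's rim: 30 mm above the bench, 25 mm above the compartment's floor
- timer_top (a point): centre of the top of the black round start button (30 mm diameter) on the white bench timer (case 100 x 70 x 22 mm, fixed, between board and tray; the button stands near the case's end nearer the robot); pressed straight down
- timer (a joint): travel of the start button in m: 0 released, 0.006 fully down; a spring pushes it back, about 4 N fully down
- ball: green glass piece, ball with a flattened foot, 40 diameter, 37 high (mm), loose, 70 to 95 g, standing on the pale board with the cone; origin at the centre of its underside
- disc: green glass piece, flat disc, 48 diameter, 16 high (mm), loose, 70 to 95 g, standing on the pale board with the cone; origin at the centre of its underside
- barrel: green glass piece, barrel, 36 diameter, 36 high (mm), loose, 70 to 95 g, standing on the pale board with the cone; origin at the centre of its underside
- cube: green glass piece, cube with rounded edges, 34 wide and high (mm), loose, 70 to 95 g, standing on the pale board with the cone; origin at the centre of its underside
- tray_ball: green glass piece, ball with a flattened foot, 40 diameter, 37 high (mm), loose, 70 to 95 g, in a compartment of the sorting tray; origin at the centre of its underside
- tray_disc: green glass piece, flat disc, 48 diameter, 16 high (mm), loose, 70 to 95 g, in a compartment of the sorting tray; origin at the centre of its underside
- tray_cube: green glass piece, cube with rounded edges, 34 wide and high (mm), loose, 70 to 95 g, in a compartment of the sorting tray; origin at the centre of its underside
There are look-alikes about, which are no part of the job. Leave any brown look-alike of the cube alone.

How it is judged:
On the way, in this order (a step that is already met when the one before it is completed fails the run):
1. the tool point dwells 1.5 s just above the cone: TCP within 25 mm sideways of its top and 20 to 70 mm above it (fingertips up to about 50 mm above) (horizontal distance between the grasp point and cone_tip below 0.025 m and z of the grasp point in the frame of cone_tip between 0.02 and 0.07 m), for 1.5 s.
2. the tool point dwells 1.5 s above the middle of the empty compartment: TCP within 25 mm sideways, and no more than 75 mm above the rim (horizontal distance between the grasp point and free_place below 0.025 m and z of the grasp point in the frame of free_place between 0 and 0.075 m), for 1.5 s.
3. the start button is pressed down by the fingers (at least 4.5 of its 6 mm) (value of joint timer above 0.0045 m and contact force between the fingers and anything else above 0.5 N), for 0.05 s.
At the end, for the whole second after the job is handed in: the start button has sprung back (within 1.5 mm), and every glass piece stands upright, at rest, within 6 mm of where it was (value of joint timer below 0.0015 m and distance of each of cone, ball, disc, barrel, cube, tray_ball, tray_disc, tray_cube from where it was at the start of the episode below 0.006 m and angle between each of cone, ball, disc, barrel, cube, tray_ball, tray_disc, tray_cube's own z axis and vertical below 0.15 rad and linear speed of each of cone, ball, disc, barrel, cube, tray_ball, tray_disc, tray_cube below 0.02 m/s); the robot touches nothing.
It fails at once if the robot touches a glass piece (over 0.3 N) (contact force between any of the arm, the fingers and cone above 0.3 N or contact force between any of the arm, the fingers and ball above 0.3 N or contact force between any of the arm, the fingers and disc above 0.3 N or contact force between any of the arm, the fingers and barrel above 0.3 N or contact force between any of the arm, the fingers and cube above 0.3 N or contact force between any of the arm, the fingers and tray_ball above 0.3 N or contact force between any of the arm, the fingers and tray_disc above 0.3 N or contact force between any of the arm, the fingers and tray_cube above 0.3 N).
It fails at once if a glass piece is moved more than 10 mm, lifted or tipped (distance of any of cone, ball, disc, barrel, cube, tray_ball, tray_disc, tray_cube from where it was at the start of the episode above 0.01 m or angle between any of cone, ball, disc, barrel, cube, tray_ball, tray_disc, tray_cube's own z axis and vertical above 0.3 rad).
It fails at once if the robot touches anything but the timer (a contact over 1 N while the tool point is more than 80 mm sideways of the button) (horizontal distance between the grasp point and timer_top above 0.08 m and contact force between any of the fingers, the arm and anything else above 1 N).
It fails at once if the start button is pressed while the tool point is elsewhere (value of joint timer above 0.002 m and horizontal distance between the grasp point and timer_top above 0.08 m).
It fails at once if the tool point dips over another glass piece (TCP within 20 mm sideways of it and lower than 100 mm above the bench) ((horizontal distance between the grasp point and ball below 0.02 m and height (world z) of the grasp point below 0.1 m) or (horizontal distance between the grasp point and disc below 0.02 m and height (world z) of the grasp point below 0.1 m) or (horizontal distance between the grasp point and barrel below 0.02 m and height (world z) of the grasp point below 0.1 m) or (horizontal distance between the grasp point and cube below 0.02 m and height (world z) of the grasp point below 0.1 m) or (horizontal distance between the grasp point and tray_ball below 0.02 m and height (world z) of the grasp point below 0.1 m) or (horizontal distance between the grasp point and tray_disc below 0.02 m and height (world z) of the grasp point below 0.1 m) or (horizontal distance between the grasp point and tray_cube below 0.02 m and height (world z) of the grasp point below 0.1 m)).
It also fails if it takes over 61 s, if anything falls off the work surface, if the arm or the gripper's body presses on something with over 40 N, if the wrist force passes 120 N, or if a joint passes its speed limit or range.

## Working session

There is one attempt and no reset: what is moved stays moved. The work goes in short steps, Python scripts to look and compute and a tool call to move; the robot and the scene stay as the last step left them, time stands still between calls to the robot, and variables do not carry over. Pictures are saved under pics/ and viewed, at most 10 in all, crops included, and the job is handed in when it is done.

Besides the shell and the picture viewer there is one more tool, called after "Request:" by a JSON object that holds its "api" and its "payload", one argument or row to a line. servo_tool: Moves the arm, as the interface text tells. Its arguments: {"type":"object","properties":{"translation":{"type":"array","items":{"type":"array","items":{"type":"number"}}},"twist":{"type":"array","items":{"type":"array","items":{"type":"number"}}},"claw":{"type":"array","items":{"type":"number"}}},"required":["translation","twist","claw"]}

```bash
mkdir -p pics; cat > h.py <<'E'
import numpy as np, cv2
from plant import telemetry, read_camera, job, regions_of, place_of
def ray(p,at,z):
    K=p["camera_matrix"];T=np.array(p["world_to_cam"]);R=T[:3,:3];t=T[:3,3]
    c=-R.T@t;d=R.T@np.linalg.inv(K)@np.array([at[1],at[0],1.]);return c+d*(z-c[2])/d[2]
E
python3 - <<'E'
from h import *
s=telemetry.observe();print(s["clock"],s["position"],s["tool_rot"])
Z=dict(cone_tip=.063,cone=.008,free_place=.03,timer_top=.03,ball=.008,disc=.008,barrel=.008,cube=.008,tray=0,board=0,tray_disc=.005)
for n in("top","scene"):
    p=read_camera(n);cv2.imwrite(f"pics/{n}0.png",p["image"][:,:,::-1])
    for q,z in Z.items():
        for r in place_of(p,q)[:3]: print(n,q,np.round(r["at"]),round(r["conf"],2),np.round(ray(p,r["at"],z),3))
E
```

```text
0.0 [ 0.12204089 -0.51022464  0.24919474] [ 9.93118701e-01  1.17109176e-01 -9.17809427e-05 -8.23236009e-04]
top cone_tip [230. 144.] 0.59 [0.442 0.3   0.063]
top cone_tip [223. 179.] 0.54 [0.459 0.215 0.063]
top cone [228. 179.] 0.82 [0.454 0.224 0.008]
top free_place [193. 359.] 0.88 [ 0.543 -0.239  0.03 ]
top timer_top [196. 260.] 0.48 [0.537 0.015 0.03 ]
top ball [191. 159.] 0.65 [0.554 0.28  0.008]
top disc [230. 146.] 0.81 [0.45  0.308 0.008]
top barrel [182. 192.] 0.66 [0.577 0.196 0.008]
top cube [279. 211.] 0.72 [0.324 0.139 0.008]
top cube [233. 264.] 0.69 [0.443 0.007 0.008]
top cube [264. 251.] 0.67 [0.362 0.039 0.008]
top tray [214. 346.] 0.87 [ 0.495 -0.207  0.   ]
top board [206. 179.] 0.69 [0.515 0.228 0.   ]
top board [224. 179.] 0.44 [0.467 0.227 0.   ]
top tray_disc [221. 368.] 0.69 [ 0.476 -0.264  0.005]
scene cone_tip [184. 377.] 0.75 [0.467 0.218 0.063]
scene cone_tip [252. 195.] 0.66 [ 0.514 -0.177  0.063]
scene cone [201. 371.] 0.72 [0.455 0.221 0.008]
scene free_place [289. 166.] 0.57 [ 0.547 -0.24   0.03 ]
scene timer_top [239. 297.] 0.76 [0.522 0.013 0.03 ]
scene timer_top [218. 394.] 0.5 [0.543 0.217 0.03 ]
scene ball [220. 419.] 0.73 [0.549 0.277 0.008]
scene ball [288. 167.] 0.53 [ 0.526 -0.238  0.008]
scene disc [192. 407.] 0.55 [0.46  0.309 0.008]
scene barrel [245. 394.] 0.68 [0.59  0.19  0.008]
scene cube [221. 347.] 0.94 [0.492 0.141 0.008]
scene cube [182. 314.] 0.86 [0.345 0.135 0.008]
scene cube [200. 277.] 0.82 [0.375 0.032 0.008]
scene tray [280. 181.] 0.55 [ 0.511 -0.21   0.   ]
scene board [220. 395.] 0.6 [0.52  0.239 0.   ]
scene tray_disc [268. 150.] 0.68 [ 0.464 -0.257  0.005]
scene tray_disc [276. 183.] 0.31 [ 0.507 -0.206  0.005]
```

```bash
python3 - <<'E'
import cv2
a=cv2.imread("pics/top0.png")[150:310,110:410];cv2.imwrite("pics/tc.png",cv2.resize(a,None,fx=2.6,fy=2.6,interpolation=2))
a=cv2.imread("pics/scene0.png")[140:340,110:460];cv2.imwrite("pics/sc.png",cv2.resize(a,None,fx=2.2,fy=2.2,interpolation=2))
E
```

```text
(no output)
```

View pics/tc.png

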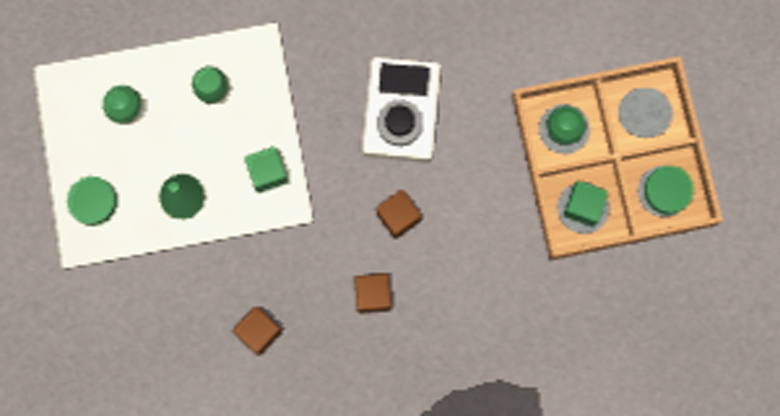

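View pics/sc.png

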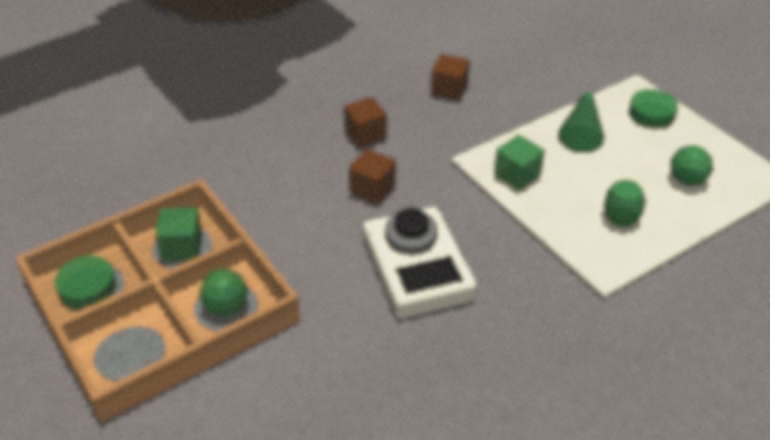

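Top crop (2.6x): the cone is at (180,193), the empty compartment at (645,112) and the button at (400,120). The three brown cubes lie between the robot and the timer. The scene view agrees: cone at (585,95) and empty compartment at lower left. Next I'll triangulate.

```bash
python3 - <<'E'
from h import *
P=[read_camera(n) for n in("top","scene")]
def tri(a,b):
    M=[p["camera_matrix"]@np.array(p["world_to_cam"])[:3] for p in P]
    X=cv2.triangulatePoints(M[0],M[1],np.array(a[::-1],float).reshape(2,1),np.array(b[::-1],float).reshape(2,1));return np.round((X[:3]/X[3]).ravel(),3)
print("button hand",tri((196.2,263.8),(240.5,296.2)), [np.round(ray(P[i],c,.035),3) for i,c in enumerate([(196.2,263.8),(240.5,296.2)])])
print("cone tip",tri((223,178.5),(184,377)))
# dark button blob
for i,p in enumerate(P):
    c=[(196,264),(240,296)][i]; g=p["image"].max(2); m=((g<60)).astype(np.uint8)
    n,l,st,ce=cv2.connectedComponentsWithStats(m); k=min(range(1,n),key=lambda k:np.hypot(ce[k][0]-c[1],ce[k][1]-c[0])); print(ce[k],st[k],[np.round(ray(p,ce[k][::-1],z),3) for z in(.028,.035)])
    for q,z in(("free_place",.03),("tray",0),("cone_tip",.063),("timer_top",.033)):
        for r in place_of(p,q)[:2]: print(q,np.round(r["at"],1),round(r["conf"],2),np.round(ray(p,r["at"],z),3))
E
```

```text
button hand [0.533 0.006 0.038] [array([0.534, 0.006, 0.035]), array([0.53 , 0.008, 0.035])]
cone tip [0.461 0.22  0.057]
[263.41975309 195.54320988] [258 191  11  11  81] [array([0.537, 0.007, 0.028]), array([0.535, 0.007, 0.035])]
free_place [191.7 358.7] 0.55 [ 0.547 -0.237  0.03 ]
tray [211.6 346.3] 0.92 [ 0.501 -0.209  0.   ]
tray [198.9 327.2] 0.5 [ 0.535 -0.16   0.   ]
cone_tip [221.4 176.6] 0.61 [0.462 0.221 0.063]
timer_top [193.2 262.7] 0.42 [0.542 0.009 0.033]
[296.5942029  241.26811594] [290 235  14  13 138] [array([0.526, 0.011, 0.028]), array([0.532, 0.008, 0.035])]
free_place [289.4 167.1] 0.69 [ 0.549 -0.238  0.03 ]
free_place [202.7 370.4] 0.39 [0.482 0.199 0.03 ]
tray [277.3 179.9] 0.75 [ 0.503 -0.211  0.   ]
cone_tip [181.6 376.7] 0.62 [0.46  0.222 0.063]
timer_top [288.  165.8] 0.53 [ 0.548 -0.239  0.033]
timer_top [238.7 298.6] 0.45 [0.525 0.015 0.033]
```

Request:
{"api": "servo_tool", "payload": {
  "translation": [
    [0.6,-0.8,0],
    [1.2,-1.6,0],
    [1.8,-2.4,0],
    [2.5,-3.2,0],
    [3.1,-4,0],
    [3.7,-4.8,0],
    [4.4,-5.6,0],
    [5,-6.4,0],
    [5.6,-7.1,0],
    [6.2,-7.9,0]
  ],
  "twist": [
    [0,0,-0.6],
    [0,0,-1.2],
    [0,0,-1.8],
    [0,0,-2.4],
    [0,0,-3],
    [0,0,-3.6],
    [0,0,-4.2],
    [0,0,-4.8],
    [0,0,-5.4],
    [0,0,-6]
  ],
  "claw": [-1,-1,-1,-1,-1,-1,-1,-1,-1,-1]
}}

```text
clock: 2.95
position: [0.2902, -0.1445, 0.2502]
tool_rot: [0.859, 0.512, 0.0, 0.0]
contact_force: [-0.2, -0.1, -0.5]
finger_gap: -0.0
gripper_force: 0.0
```

```bash
cat >> h.py <<'E'
from scipy.spatial.transform import Rotation as Ro
def to(x,y,z):
    s=telemetry.observe();R=Ro.from_quat(s["tool_rot"])
    print(s["clock"],np.round(s["position"],4),np.round(s["joints"],2),s["finger_gap"],"units",np.round(R.inv().apply(np.array([x,y,z])-s["position"])/.04,2), "axes",np.round(R.as_matrix(),3).tolist())
E
python3 -c "
from h import *
to(.461,.221,.2);to(.461,.221,.109)"
```

```text
2.95 [ 0.2902 -0.1445  0.2502] [-0.46 -0.26 -0.39  1.43 -0.    1.6 ] -2.555464696581879e-05 units [10.07 -0.59  1.26] axes [[0.476, 0.88, 0.001], [0.88, -0.476, -0.0], [0.0, 0.001, -1.0]]
2.95 [ 0.2902 -0.1445  0.2502] [-0.46 -0.26 -0.39  1.43 -0.    1.6 ] -2.555464696581879e-05 units [10.07 -0.6   3.53] axes [[0.476, 0.88, 0.001], [0.88, -0.476, -0.0], [0.0, 0.001, -1.0]]
```

Request:
{"api": "servo_tool", "payload": {
  "translation": [
    [1.2,-0.1,0],
    [2.5,-0.15,0],
    [3.8,-0.2,0],
    [5,-0.3,0],
    [6.3,-0.4,0],
    [7.6,-0.45,0],
    [8.8,-0.5,0],
    [10.1,-0.6,0],
    [10.1,-0.6,0],
    [10.1,-0.6,0]
  ],
  "twist": [
    [0,0,0],
    [0,0,0],
    [0,0,0],
    [0,0,0],
    [0,0,0],
    [0,0,0],
    [0,0,0],
    [0,0,0],
    [0,0,0],
    [0,0,0]
  ],
  "claw": [-1,-1,-1,-1,-1,-1,-1,-1,-1,-1]
}}

```text
clock: 4.2
position: [0.4615, 0.2207, 0.2497]
tool_rot: [0.859, 0.511, -0.001, 0.0]
contact_force: [-0.4, 0.2, 0.3]
finger_gap: 0.0001
gripper_force: 0.0
```

```bash
python3 -c "
from h import *
to(.461,.221,.109)
p=read_camera('wrist');cv2.imwrite('pics/w1.png',p['image'][:,:,::-1])
for r in place_of(p,'cone_tip')[:2]+place_of(p,'cone')[:1]: print(r['at'],r['conf'],ray(p,r['at'],.063),ray(p,r['at'],.008))"
```

```text
4.2 [0.4615 0.2207 0.2497] [ 0.45  0.1  -0.07  1.4  -0.    2.51] 0.0001163330259479824 units [ 0.   -0.01  3.52] axes [[0.477, 0.879, -0.001], [0.879, -0.477, -0.001], [-0.001, -0.0, -1.0]]
[181.9, 283.7] 0.65 [0.46406429 0.22121371 0.063     ] [0.45765091 0.20821624 0.008     ]
[171.0, 280.2] 0.69 [0.4661127  0.23167497 0.063     ] [0.46006169 0.22052816 0.008     ]
```

View pics/w1.png

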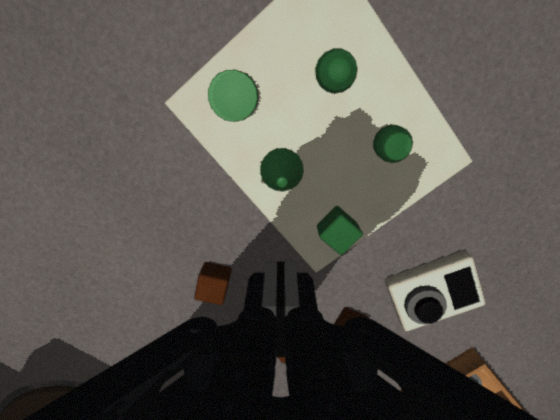

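The wrist view shows the cone at about (282,172), with its tip at (282,182). That puts the tip at (0.463, 0.221), so the tool is directly above it. I'll descend to about 28 mm above the tip and hold there.

Request:
{"api": "servo_tool", "payload": {
  "translation": [
    [0,0,0.6],
    [0,0,1.2],
    [0,0,1.8],
    [0,0,2.4],
    [0,0,2.8],
    [0,0,3.1],
    [0,0,3.3],
    [0,0,3.5],
    [0,0,3.5],
    [0,0,3.5]
  ],
  "twist": [
    [0,0,0],
    [0,0,0],
    [0,0,0],
    [0,0,0],
    [0,0,0],
    [0,0,0],
    [0,0,0],
    [0,0,0],
    [0,0,0],
    [0,0,0]
  ],
  "claw": [-1,-1,-1,-1,-1,-1,-1,-1,-1,-1]
}}

```text
clock: 5.6
position: [0.462, 0.2209, 0.1103]
tool_rot: [0.86, 0.511, 0.0, 0.0]
contact_force: [-0.4, 0.0, -0.9]
finger_gap: 0.0001
gripper_force: 0.0
```

Request:
{"api": "servo_tool", "payload": {
  "translation": [
    [0,0,0],
    [0,0,0],
    [0,0,0],
    [0,0,0],
    [0,0,0],
    [0,0,0],
    [0,0,0],
    [0,0,0],
    [0,0,0],
    [0,0,0]
  ],
  "twist": [
    [0,0,0],
    [0,0,0],
    [0,0,0],
    [0,0,0],
    [0,0,0],
    [0,0,0],
    [0,0,0],
    [0,0,0],
    [0,0,0],
    [0,0,0]
  ],
  "claw": [-1,-1,-1,-1,-1,-1,-1,-1,-1,-1]
}}

```text
clock: 6.85
position: [0.4618, 0.2208, 0.11]
tool_rot: [0.86, 0.511, 0.0, -0.0]
contact_force: [0.0, -0.1, 0.5]
finger_gap: -0.0
gripper_force: 0.0
```

Request:
{"api": "servo_tool", "payload": {
  "translation": [
    [0,0,0],
    [0,0,0],
    [0,0,0],
    [0,0,0],
    [0,0,0],
    [0,0,0],
    [0,0,0],
    [0,0,0],
    [0,0,0],
    [0,0,0]
  ],
  "twist": [
    [0,0,0],
    [0,0,0],
    [0,0,0],
    [0,0,0],
    [0,0,0],
    [0,0,0],
    [0,0,0],
    [0,0,0],
    [0,0,0],
    [0,0,0]
  ],
  "claw": [-1,-1,-1,-1,-1,-1,-1,-1,-1,-1]
}}

```text
clock: 8.1
position: [0.4618, 0.2208, 0.11]
tool_rot: [0.86, 0.511, 0.0, 0.0]
contact_force: [0.3, -0.2, -0.1]
finger_gap: 0.0002
gripper_force: 0.0
```

Request:
{"api": "servo_tool", "payload": {
  "translation": [
    [0,0,-0.8],
    [0,0,-1.6],
    [0,0,-2.4],
    [0,0,-3.2],
    [0,0,-3.5],
    [0,0,-3.5]
  ],
  "twist": [
    [0,0,0],
    [0,0,0],
    [0,0,0],
    [0,0,0],
    [0,0,0],
    [0,0,0]
  ],
  "claw": [-1,-1,-1,-1,-1,-1]
}}

```text
clock: 8.85
position: [0.4621, 0.2209, 0.2501]
tool_rot: [0.86, 0.511, 0.0, 0.0]
contact_force: [0.2, -0.0, 0.1]
finger_gap: -0.0002
gripper_force: 0.0
```

```bash
python3 -c "
from h import *
to(.548,-.238,.25);to(.548,-.238,.07)"
```

```text
8.85 [0.4621 0.2209 0.2501] [ 0.45  0.1  -0.07  1.4   0.    2.52] -0.00018160015043838123 units [-9.05  7.37  0.  ] axes [[0.478, 0.878, 0.001], [0.878, -0.478, 0.0], [0.001, 0.001, -1.0]]
8.85 [0.4621 0.2209 0.2501] [ 0.45  0.1  -0.07  1.4   0.    2.52] -0.00018160015043838123 units [-9.06  7.37  4.5 ] axes [[0.478, 0.878, 0.001], [0.878, -0.478, 0.0], [0.001, 0.001, -1.0]]
```

Request:
{"api": "servo_tool", "payload": {
  "translation": [
    [-1.1,0.9,0],
    [-2.3,1.8,0],
    [-3.4,2.8,0],
    [-4.5,3.7,0],
    [-5.7,4.6,0],
    [-6.8,5.5,0],
    [-7.9,6.5,0],
    [-9.05,7.4,0],
    [-9.05,7.4,0],
    [-9.05,7.4,0]
  ],
  "twist": [
    [0,0,0],
    [0,0,0],
    [0,0,0],
    [0,0,0],
    [0,0,0],
    [0,0,0],
    [0,0,0],
    [0,0,0],
    [0,0,0],
    [0,0,0]
  ],
  "claw": [-1,-1,-1,-1,-1,-1,-1,-1,-1,-1]
}}

```text
clock: 10.1
position: [0.5482, -0.2385, 0.2483]
tool_rot: [0.86, 0.511, -0.001, -0.001]
contact_force: [-0.1, 1.0, 0.4]
finger_gap: 0.0001
gripper_force: 0.0
```

```bash
python3 -c "
from h import *
to(.548,-.238,.07)
p=read_camera('wrist');cv2.imwrite('pics/w2.png',p['image'][:,:,::-1])
for r in place_of(p,'free_place')[:2]: print(r['at'],r['conf'],ray(p,r['at'],.03))
for r in place_of(p,'timer_top')[:2]: print(r['at'],r['conf'],ray(p,r['at'],.035))"
```

```text
10.1 [ 0.5482 -0.2385  0.2483] [-0.41  0.27  0.13  1.44  0.    1.66] 9.151481069661693e-05 units [0.01 0.   4.46] axes [[0.478, 0.878, -0.003], [0.878, -0.478, 0.001], [0.0, -0.003, -1.0]]
[178.6, 287.4] 0.66 [ 0.55161399 -0.24369733  0.03      ]
[156.8, 178.1] 0.57 [ 0.4693519 -0.1727184  0.035    ]
```

View pics/w2.png

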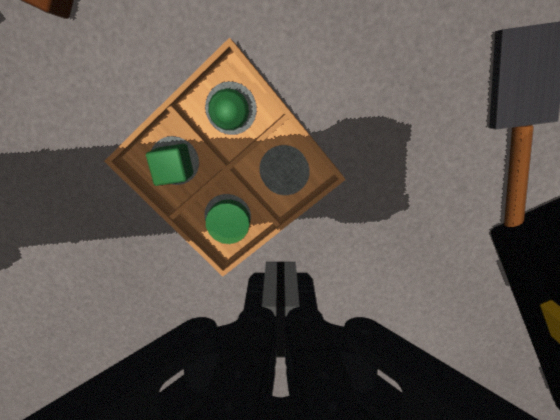

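The wrist view shows the empty compartment's felt pad at about (285,170), in front of the closed fingers. The estimate is within a few mm, so I'll descend with a small correction.

Request:
{"api": "servo_tool", "payload": {
  "translation": [
    [-0.05,0.08,0.7],
    [-0.05,0.08,1.4],
    [-0.05,0.08,2.1],
    [-0.05,0.08,2.8],
    [-0.05,0.08,3.4],
    [-0.05,0.08,3.9],
    [-0.05,0.08,4.2],
    [-0.05,0.08,4.45],
    [-0.05,0.08,4.45],
    [-0.05,0.08,4.45]
  ],
  "twist": [
    [0,0,0],
    [0,0,0],
    [0,0,0],
    [0,0,0],
    [0,0,0],
    [0,0,0],
    [0,0,0],
    [0,0,0],
    [0,0,0],
    [0,0,0]
  ],
  "claw": [-1,-1,-1,-1,-1,-1,-1,-1,-1,-1]
}}

```text
clock: 11.5
position: [0.5511, -0.242, 0.0727]
tool_rot: [0.86, 0.511, 0.0, 0.0]
contact_force: [0.2, -0.3, -0.1]
finger_gap: -0.0003
gripper_force: 0.0
```

Request:
{"api": "servo_tool", "payload": {
  "translation": [
    [0,0,0],
    [0,0,0],
    [0,0,0],
    [0,0,0],
    [0,0,0],
    [0,0,0],
    [0,0,0],
    [0,0,0],
    [0,0,0],
    [0,0,0]
  ],
  "twist": [
    [0,0,0],
    [0,0,0],
    [0,0,0],
    [0,0,0],
    [0,0,0],
    [0,0,0],
    [0,0,0],
    [0,0,0],
    [0,0,0],
    [0,0,0]
  ],
  "claw": [-1,-1,-1,-1,-1,-1,-1,-1,-1,-1]
}}

```text
clock: 12.75
position: [0.5507, -0.2419, 0.072]
tool_rot: [0.86, 0.511, -0.0, 0.0]
contact_force: [0.3, 0.9, -0.2]
finger_gap: 0.0001
gripper_force: 0.0
```

Request:
{"api": "servo_tool", "payload": {
  "translation": [
    [0,0,0],
    [0,0,0],
    [0,0,0],
    [0,0,0],
    [0,0,0],
    [0,0,0],
    [0,0,0],
    [0,0,0],
    [0,0,0],
    [0,0,0]
  ],
  "twist": [
    [0,0,0],
    [0,0,0],
    [0,0,0],
    [0,0,0],
    [0,0,0],
    [0,0,0],
    [0,0,0],
    [0,0,0],
    [0,0,0],
    [0,0,0]
  ],
  "claw": [-1,-1,-1,-1,-1,-1,-1,-1,-1,-1]
}}

```text
clock: 14.0
position: [0.5507, -0.2419, 0.072]
tool_rot: [0.86, 0.511, 0.0, -0.0]
contact_force: [1.1, 0.8, -0.3]
finger_gap: 0.0001
gripper_force: 0.0
```

Request:
{"api": "servo_tool", "payload": {
  "translation": [
    [0,0,-0.8],
    [0,0,-1.6],
    [0,0,-2.4],
    [0,0,-3.2],
    [0,0,-3.5],
    [0,0,-3.5]
  ],
  "twist": [
    [0,0,0],
    [0,0,0],
    [0,0,0],
    [0,0,0],
    [0,0,0],
    [0,0,0]
  ],
  "claw": [-1,-1,-1,-1,-1,-1]
}}

```text
clock: 14.75
position: [0.551, -0.2421, 0.2122]
tool_rot: [0.86, 0.511, 0.0, 0.0]
contact_force: [-0.2, 0.1, 0.4]
finger_gap: 0.0
gripper_force: 0.0
```

```bash
python3 -c "
from h import *
to(.534,.007,.21)"
```

```text
14.75 [ 0.551  -0.2421  0.2122] [-0.41  0.27  0.06  1.36 -0.    1.66] 3.606409911874699e-05 units [ 5.27 -3.35  0.05] axes [[0.478, 0.878, 0.001], [0.878, -0.478, -0.0], [0.0, 0.001, -1.0]]
```

Request:
{"api": "servo_tool", "payload": {
  "translation": [
    [1,-0.65,0],
    [2,-1.3,0],
    [3,-1.9,0],
    [4,-2.5,0],
    [5.25,-3.35,0],
    [5.25,-3.35,0.5],
    [5.25,-3.35,1],
    [5.25,-3.35,1.5],
    [5.25,-3.35,1.5],
    [5.25,-3.35,1.5]
  ],
  "twist": [
    [0,0,0],
    [0,0,0],
    [0,0,0],
    [0,0,0],
    [0,0,0],
    [0,0,0],
    [0,0,0],
    [0,0,0],
    [0,0,0],
    [0,0,0]
  ],
  "claw": [-1,-1,-1,-1,-1,-1,-1,-1,-1,-1]
}}

```text
clock: 16.0
position: [0.5331, 0.0065, 0.1518]
tool_rot: [0.86, 0.511, -0.0, -0.0]
contact_force: [-0.2, -0.6, 0.2]
finger_gap: 0.0001
gripper_force: 0.0
```

```bash
python3 -c "
from h import *
p=read_camera('wrist');cv2.imwrite('pics/w3.png',p['image'][:,:,::-1])
for r in place_of(p,'timer_top')[:2]: print(r['at'],r['conf'],ray(p,r['at'],.035))
for a in((.534,.007,.035),):
  c=(np.array(p['world_to_cam'])@np.r_[a,1])[:3];u=p['camera_matrix']@c;print(u/u[2])
to(.534,.007,.06)"
```

```text
[208.9, 281.8] 0.65 [0.53304035 0.00647422 0.035     ]
[282.61610425 207.70192511   1.        ]
16.1 [0.5337 0.0065 0.1526] [ 0.01  0.16 -0.21  1.2  -0.    2.08] -8.650017633082692e-05 units [ 0.01 -0.    2.31] axes [[0.478, 0.878, 0.001], [0.878, -0.478, 0.0], [0.0, 0.001, -1.0]]
```

View pics/w3.png

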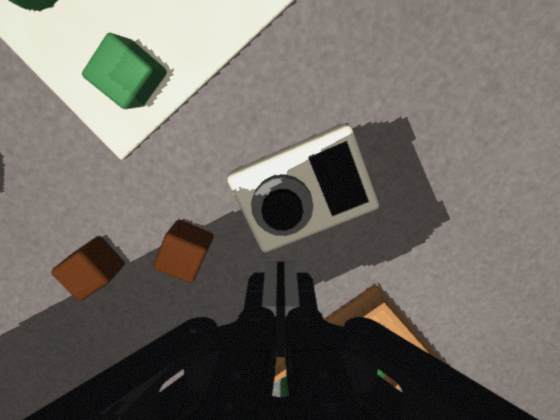

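The button centre is at about (282,208) in the wrist view, within 1 mm of the estimate. The fingers are clear of everything around it, so I'll go down and then press in small steps.

Request:
{"api": "servo_tool", "payload": {
  "translation": [
    [0,0,0.6],
    [0,0,1.2],
    [0,0,1.7],
    [0,0,2.1],
    [0,0,2.25],
    [0,0,2.25]
  ],
  "twist": [
    [0,0,0],
    [0,0,0],
    [0,0,0],
    [0,0,0],
    [0,0,0],
    [0,0,0]
  ],
  "claw": [-1,-1,-1,-1,-1,-1]
}}

```text
clock: 16.85
position: [0.5334, 0.0066, 0.0622]
tool_rot: [0.86, 0.511, -0.0, -0.0]
contact_force: [-1.3, 0.8, 1.5]
finger_gap: 0.0002
gripper_force: 0.6
```

Request:
{"api": "servo_tool", "payload": {
  "translation": [
    [0,0,0.05],
    [0,0,0.1],
    [0,0,0.15],
    [0,0,0.15]
  ],
  "twist": [
    [0,0,0],
    [0,0,0],
    [0,0,0],
    [0,0,0]
  ],
  "claw": [-1,-1,-1,-1]
}}

```text
clock: 17.35
position: [0.5339, 0.0066, 0.0567]
tool_rot: [0.86, 0.511, 0.001, 0.0]
contact_force: [-1.8, 0.0, 5.3]
finger_gap: -0.0001
gripper_force: 3.0
```

Request:
{"api": "servo_tool", "payload": {
  "translation": [
    [0,0,0.04],
    [0,0,0.06],
    [0,0,0.06]
  ],
  "twist": [
    [0,0,0],
    [0,0,0],
    [0,0,0]
  ],
  "claw": [-1,-1,-1]
}}

```text
clock: 17.73
position: [0.534, 0.0065, 0.0564]
tool_rot: [0.86, 0.511, 0.001, 0.001]
contact_force: [-6.7, -0.7, 21.4]
finger_gap: -0.0002
gripper_force: 10.7
```

The button is against its stop: 21 N and no further travel. Now I'll draw back.

Request:
{"api": "servo_tool", "payload": {
  "translation": [
    [0,0,-0.3],
    [0,0,-0.8],
    [0,0,-1.5],
    [0,0,-2.2],
    [0,0,-3],
    [0,0,-3.5],
    [0,0,-3.5],
    [0,0,-3.5]
  ],
  "twist": [
    [0,0,0],
    [0,0,0],
    [0,0,0],
    [0,0,0],
    [0,0,0],
    [0,0,0],
    [0,0,0],
    [0,0,0]
  ],
  "claw": [-1,-1,-1,-1,-1,-1,-1,-1]
}}

```text
clock: 18.73
position: [0.5329, 0.0066, 0.1925]
tool_rot: [0.86, 0.511, -0.001, -0.0]
contact_force: [0.3, 0.8, -0.1]
finger_gap: -0.0
gripper_force: 0.0
```

```bash
python3 -c "
from h import *
to(0,0,0);print(job.finish_job())"
```

```text
18.725 [0.5329 0.0066 0.1925] [ 0.01  0.15 -0.14  1.28  0.    2.08] -3.775131532863448e-05 units [ -6.51 -11.62   4.83] axes [[0.478, 0.878, -0.001], [0.878, -0.478, 0.0], [-0.001, -0.001, -1.0]]
the job is handed in; nothing more can be done
None
```

I pointed at the cone and then at the empty compartment for over two seconds each, pressed the timer button to its stop, drew back clear of everything and handed the job in at about 18.7 s; no verdict came back, and I took no picture afterwards to confirm the button had sprung up.

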